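# Drive the kit-hanger bolt home, started square, on the sloping peg board

## Robot

A 6-joint arm with a two-finger parallel gripper is mounted at the origin on the work surface. World frame = base frame: x ahead of the robot, y to its left, z up, the work surface at z = 0. Lengths are in m, angles in rad, forces in N, time in s.
With the tool pointing down it reaches from about 0.275 to 0.75 m from the base axis. Payload 10.2 kg.
Tool frame: the origin (TCP) lies on the centre line of the jaws, within the pads' length; the fingertips stand ahead of it and the grasp point (between the pads) lies 5 mm behind it (ctrl.finger_overhang is the z of the fingertips in the tool frame, in m); z points along the fingers, y is the direction in which the jaws open and shut (so a half turn about z gives the same grasp; the last joint's range is limited). The gripper opens to 85 mm and grips with 20 to 120 N. Pads are 22 mm wide; open, the fingers measure 114 mm over their backs; the gripper's body (76 mm by 85 mm) begins 54 mm behind the grasp point. The pads swing forward as they close: fully open they stand 13 mm farther back than shut.
Start: joints at [0.994, 0.313, 1.498, -0, 1.331, -0.223], TCP at [0.182, 0.492, 0.245] pointing down, gripper open.
Joint ranges: [-2.94, 2.94], [-0.97, 2.17], [0.19, 2.56], [-1.23, 4.37], [0.02, 3.11], [-2.88, 2.88]. Speed limits (rad/s): [2.39, 2.39, 3.01, 3.14, 3.14, 3.14].

## Interface

Orientations are given as a rotation vector (axis times angle).
In Python, from bench import ctrl gives the robot as it stands. The module is installed in compiled form; this text tells all that it offers.
- The arm moves only by the tool send_rows, never from a script. Its argument "rows" is a list of rows, each a list of 7 numbers: the turn, a rotation vector about the tool's x, y, z in degrees, then the shift along the tool's x, y, z in cm, then the closure, from 0 (fully open) to 1 (shut). In form: [[wx, wy, wz, tx, ty, tz, fingers], ...]. A call has 1 to 10 rows; each row is the pose to reach, as a shift and turn from the pose commanded when the call began, along the tool's axes at that moment; what a row does not reach only later rows make up. A row lasts 1/10 s, in which the tool goes at most 50 mm and 8.59 degrees, less where a joint would pass 70% of its speed; a pose out of reach is approached as far as the arm can. A call with a gripper value outside its range is refused whole. The fingers move at their own pace and stop on an object; the grip force is fixed at half the most. Time passes only in rows, so rows that repeat a pose let the fingers close. It gives the time, the measured TCP pose, the force and the opening at its end, in the units of the state.
- ctrl.sense(): the state, without advancing time (a new reading comes with each control period).
- ctrl.grab_frame(name): name is "scene" or "top" or "wrist"; returns the picture (420x560x3 uint8, red, green, blue); there is no depth.
- ctrl.camera_params(name): a dict with "K" (3x3 intrinsics, pixels), "R" (3x3) and "t" (3): a world point X has camera coordinates R X + t; the wrist camera has in their place "hand_eye" (4x4, takes a point from camera to tool coordinates, whose origin is the TCP and whose axes are the flange's). Camera axes: x right, y down, z forward; pixel columns grow to the right and rows downward; lengths in m; the calibration is good to about 2 mm. The wrist camera is an equidistant fisheye: a pixel r from the principal point sees the ray r / f radians off the axis. A picture is of the moment at which its call begins: read the wrist's pose just before it. camera_params takes no time and is no camera call.
- ctrl.finish_job(): hands the job in, once; it reports no verdict.
Trained networks look in the newest picture that a camera, given by its name, has taken for a name from the list of things; names that differ only in an ending like _2 or _b are one class to them, and where a whole thing is asked for, a point or a joint stands for the part that bears it (a point fixed in the world has none). Each returns a list of dicts, best first, with "confidence" (0 to 1); they miss things now and then, are a little off and sometimes report something else, mostly with a low value. They report only what shows in the picture. A call takes as long as a camera call. They do not tell look-alikes from the thing itself.
- ctrl.boxes_of(camera, target): "position" ([column, row] in pixels, amid what is visible of it).
- ctrl.outline_of(camera, target): "region" (420x560 bool, what is visible of it) and "position" ([column, row] in pixels, amid what is visible of it).
- ctrl.landmark_of(camera, target): "position" ([column, row] in pixels: a listed point, or the origin of a listed thing).
The state is a dict: "t": time; "qpos": joint angles; "qd": joint speeds; "tau": joint torques, N m; "position": TCP position; "tcp_rot": TCP orientation; "contact_force": force on the tool from outside, world axes, zero at the start; "wrist_torque": the same for the moment, N m; "gripper_width": finger opening in m.
Only numpy, scipy, OpenCV 4.12 (cv2) and the standard library are available. Lean on these libraries where they do the work, as an engineer would, in place of code of your own. Each camera call takes 0.05 s, during which the arm holds its last target. There are 200 camera calls.

## Task

Take the square-socket driver out of its rack, set it square over the head of the bolt on the sloping peg board and feel gently for the angle at which the socket drops fully over the head, without forcing it or pushing the bolt crooked. Then turn the bolt gently clockwise until it comes up snug against its stop, and leave the driver sitting on the bolt head. Leave everything else as it is.

Things in the scene. Friction and masses are not known exactly. Their poses are not given: they have to be found in the camera images.
- driver_grip (a point): Centre of the driver's square wooden handle (26 x 26 mm, 66 mm long). The driver, 129 mm long and about 200 g, stands upright, socket down, loose in one of two square wells of a dark wooden rack (rim 35 mm, well floor 5 mm above the table). z runs along the driver from socket to handle; x and y are square to the flats of both handle and socket.
- driver_mouth (a point): Centre of the mouth of the driver's socket, its lower end, 96 mm below the handle's centre; same axes. The socket is a square hole 24.2 mm across the flats, 19 mm deep, in a steel block 34.2 mm square; its sides are parallel to the handle's flats, so it fits the bolt head every quarter turn.
- driver: The driver itself; origin and axes as driver_mouth.
- bolt_seat (a point): Fixed point on the bolt's proper axis, on the aluminium hanger plate of the sloping pine peg board (240 x 260 mm). z, the axis to drive along, points out of the board, 0.22 rad (13 degrees) from vertical; x points down the slope, away from the robot, y across. Wooden pegs 22 mm high stand 70 mm and more from the bolt; a 36 mm thick torch is clipped along the lower edge, 115 mm from the bolt.
- bolt: The steel bolt, started by hand; origin on its axis 15 mm below the plate surface, z along its own axis (its turn does not show here). It stands square but loose: a sideways push leans it about the origin (spring 2.5 N m per rad; it springs back). It turns clockwise seen from above against a steady 0.22 N m, up to a firm stop 2.0 rad clockwise of the bolt_seat axes, so after 0.6 to 2.0 rad.
- bolt_head (a point): On the bolt's axis, 11 mm above the plate, in its square head (22 mm across flats, 20 mm high, top edges bevelled, the top 4 mm a round cone narrowing to 14 mm). The head's top is 21 to 23 mm above the plate at first, 20 mm when home. Its square starts 0 to 1.4 rad clockwise of the bolt_seat axes, to be felt or seen: the socket rests on its corners, 4 mm down, unless within 0.1 rad, then drops on.
- bolt_sink (a joint): How far the bolt has sunk (m): it sinks 1.5 mm per rad of clockwise turn, starts between 0 and 0.0021 and is home, at its stop, at 0.0030.
- punch: Bystander: short round wooden punch, 82 mm high, 30 mm across, standing in the rack's other well, 90 mm from the driver. Origin at the centre of its underside.
- pin_tin: Bystander: round steel safety-pin tin, 60 mm across, 34 mm high, on the table. Origin at the centre of its underside.
- eye_cup: Bystander: clear plastic eye cup, 48 mm across, 45 mm high, on the table. Origin at the centre of its underside.
- spare_peg: Bystander: loose wooden peg, 60 mm high with a 20 mm head, standing on the table. Origin at the centre of its underside.
Things that resemble listed ones, but are neither listed nor needed, are in the scene too. There is more than one size of the driver; the job needs the smallest.

How it is judged:
By the outcome, as a careful person would: the job done as asked, in the order asked, and still so for the second after the job is handed in, with the robot touching nothing.
It also fails if it takes over 72 s, if anything falls off the work surface, if the arm or the gripper's body presses on something with over 40 N, if the wrist force passes 120 N, or if a joint passes its speed limit or range.

## Working session

There is one attempt and no reset: what is moved stays moved. The work goes in short steps, Python scripts to look and compute and a tool call to move; the robot and the scene stay as the last step left them, time stands still between calls to the robot, and variables do not carry over. Pictures are saved under pics/ and viewed, about 8 in all and at most 12, crops included, and the job is handed in when it is done.

Besides the shell and the picture viewer there is one more tool, called after "Emit:" in YAML: its name, and indented under it one key for each argument. send_rows: Moves the arm, as the interface text tells. Its arguments: {"type":"object","properties":{"rows":{"type":"array","items":{"type":"array","items":{"type":"number"}}}},"required":["rows"]}

```bash
mkdir -p pics; python3 - <<'E'
from bench import ctrl
import cv2,numpy as np
s=ctrl.sense();print(s['t'],s['position'],s['tcp_rot'],s['gripper_width'],ctrl.finger_overhang)
for c in ['scene','top']:
    im=ctrl.grab_frame(c);cv2.imwrite(f'pics/{c}0.png',cv2.cvtColor(im,cv2.COLOR_RGB2BGR))
    p=ctrl.camera_params(c);print(c,{k:np.round(v,4).tolist() if not isinstance(v,str) else v for k,v in p.items()})
    for t in ['driver_grip','driver_mouth','bolt_seat','bolt_head','punch','pin_tin','eye_cup','spare_peg']:
        print(t,[(np.round(d['position']).tolist(),round(d['confidence'],2)) for d in ctrl.landmark_of(c,t)][:4])
p=ctrl.camera_params('wrist');print(p)
E
```

```text
0.0 [0.18177419 0.49227322 0.24472841] [-5.52716562e-01 -3.09207458e+00  1.90416094e-03] 0.0857220572156326 0.014
scene {'K': [[526.7342, 0.0, 279.2762], [0.0, 526.7342, 211.1972], [0.0, 0.0, 1.0]], 'R': [[0.3979, 0.9174, -0.0014], [0.5098, -0.2224, -0.8311], [-0.7628, 0.3299, -0.5561]], 't': [-0.1868, -0.2447, 1.4759]}
driver_grip [([133.0, 258.0], 0.87), ([127.0, 170.0], 0.85), ([194.0, 214.0], 0.56)]
driver_mouth [([139.0, 226.0], 0.96), ([196.0, 254.0], 0.95), ([147.0, 320.0], 0.64), ([207.0, 327.0], 0.44)]
bolt_seat [([371.0, 189.0], 0.55), ([147.0, 259.0], 0.23)]
bolt_head [([366.0, 188.0], 0.76)]
punch [([149.0, 260.0], 0.56)]
pin_tin [([244.0, 209.0], 0.77), ([204.0, 327.0], 0.72), ([272.0, 316.0], 0.34)]
eye_cup [([270.0, 316.0], 0.96)]
spare_peg [([206.0, 328.0], 0.62), ([191.0, 213.0], 0.52)]
top {'K': [[471.3172, 0.0, 283.3938], [0.0, 471.3172, 208.4168], [0.0, 0.0, 1.0]], 'R': [[0.0127, -0.9999, -0.0008], [-0.9949, -0.0125, -0.0997], [0.0997, 0.0021, -0.995]], 't': [-0.0601, 0.6019, 1.1255]}
driver_grip [([351.0, 224.0], 0.86), ([388.0, 288.0], 0.85), ([408.0, 169.0], 0.85)]
driver_mouth [([373.0, 285.0], 0.86), ([392.0, 180.0], 0.64), ([347.0, 225.0], 0.62)]
bolt_seat [([200.0, 209.0], 0.54)]
bolt_head [([202.0, 208.0], 0.43)]
punch [([377.0, 236.0], 0.45)]
pin_tin [([293.0, 267.0], 0.95), ([344.0, 225.0], 0.71), ([347.0, 228.0], 0.43)]
eye_cup []
spare_peg [([358.0, 155.0], 0.52)]
{'K': array([[325.1922621 ,   0.        , 283.48208042],
       [  0.        , 325.1922621 , 212.79755295],
       [  0.        ,   0.        ,   1.        ]]), 'hand_eye': array([[-3.83266013e-04, -9.65624077e-01, -2.59942293e-01,
         6.58180826e-02],
       [ 9.99999915e-01, -4.09858438e-04,  4.80998896e-05,
        -4.05055696e-04],
       [-1.52985953e-04, -2.59942252e-01,  9.65624152e-01,
        -1.28617782e-01],
       [ 0.00000000e+00,  0.00000000e+00,  0.00000000e+00,
         1.00000000e+00]])}
```

View pics/scene0.png

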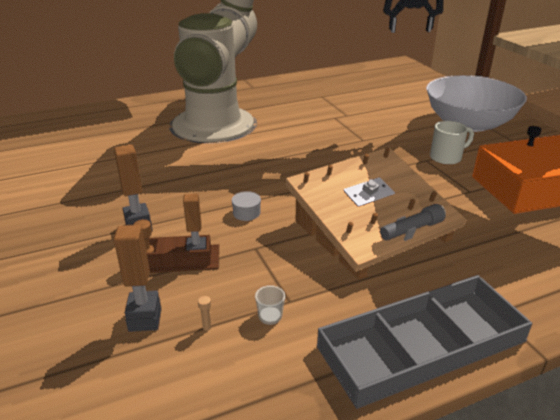

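View pics/top0.png

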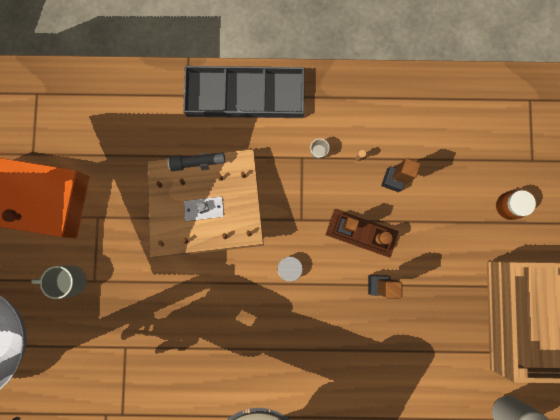

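The rack's driver, the smallest, is at scene (194,214) and top (351,224). The bolt is at scene (371,188) and top (203,208). The two larger drivers stand on either side of the rack.

```bash
cat >h.py <<'E'
from bench import ctrl
import numpy as np,cv2
from scipy.spatial.transform import Rotation as R
def ray(c,px,st=None):
    p=ctrl.camera_params(c);K=p['K']
    x=(px[0]-K[0,2])/K[0,0];y=(px[1]-K[1,2])/K[1,1]
    if c=='wrist':
        r=np.hypot(x,y)+1e-12;d=np.array([x/r*np.sin(r),y/r*np.sin(r),np.cos(r)])
        H=p['hand_eye'];T=R.from_rotvec(st['tcp_rot']).as_matrix()
        return st['position']+T@H[:3,3],T@H[:3,:3]@d
    d=np.array([x,y,1]);d/=np.linalg.norm(d)
    return -p['R'].T@p['t'],p['R'].T@d
def tri(*rays):
    A=sum(np.eye(3)-np.outer(d,d) for o,d in rays);b=sum((np.eye(3)-np.outer(d,d))@o for o,d in rays)
    X=np.linalg.solve(A,b);return X,[float(np.linalg.norm((np.eye(3)-np.outer(d,d))@(X-o))) for o,d in rays]
def atz(r,z): o,d=r; return o+d*(z-o[2])/d[2]
def proj(c,X,st=None):
    p=ctrl.camera_params(c);K=p['K']
    if c=='wrist':
        H=p['hand_eye'];T=R.from_rotvec(st['tcp_rot']).as_matrix()
        q=H[:3,:3].T@(T.T@(np.asarray(X)-st['position'])-H[:3,3])
        n=np.hypot(q[0],q[1]);th=np.arctan2(n,q[2]);return K[:2,2]+K[0,0]*th*q[:2]/n
    q=p['R']@X+p['t'];return (K@(q/q[2]))[:2]
def move(pos,rot,st=None):  # needed row (deg, cm) from state's pose to goal TCP pose
    st=st or ctrl.sense();T=R.from_rotvec(st['tcp_rot'])
    w=(T.inv()*rot).as_rotvec(degrees=True);t=T.inv().apply(np.asarray(pos)-st['position'])*100
    return np.round(np.r_[w,t],2).tolist()
def down(yaw,tilt=0): # tool z down; tool y axis at given yaw in world
    y=np.array([np.cos(yaw),np.sin(yaw),0]);z=np.array([0,0,-1.]);x=np.cross(y,z)
    return R.from_rotvec([0,tilt,0])*R.from_matrix(np.c_[x,y,z])
E
python3 - <<'E'
from h import *
for n,a,b in [('grip',(194,214),(351,224)),('bolthead',(367,188),(202,208)),('seat',(371,189),(200,209)),('bigA',(127,170),(388,288)),('bigB',(133,258),(408,169))]:
    print(n,tri(ray('scene',a),ray('top',b)))
for px in [(150,258),]: print(atz(ray('scene',px),0.06))
for nm,z in [('rackL',.035)]:
    for px in [(336,211),(399,234),(391,256),(327,235)]: print(px,atz(ray('top',px),z))
print('punch',atz(ray('top',(383,239)),.087))
im=cv2.imread('pics/top0.png')
a=cv2.resize(im[195:265,315:415],None,fx=4,fy=4,interpolation=2)
b=cv2.resize(im[180:235,170:240],None,fx=5.6,fy=5.6,interpolation=2)[:280]
cv2.imwrite('pics/crop1.png',np.hstack([a,b]))
E
```

```text
grip (array([ 0.56232697, -0.20581886,  0.09971163]), [0.002477081668337859, 0.0024770816683378134])
bolthead (array([0.59394419, 0.13423048, 0.08837673]), [0.0029783795770156655, 0.0029783795770157435])
seat (array([0.59306793, 0.14171166, 0.08345058]), [0.0007576477472408999, 0.0007576477472408614])
bigA (array([ 0.41912139, -0.28683656,  0.13210452]), [0.002181792060626025, 0.002181792060626015])
bigB (array([ 0.68562269, -0.3296596 ,  0.13205729]), [0.002525846390761853, 0.0025258463907618517])
[ 0.60353619 -0.29476114  0.06      ]
(336, 211) [ 0.59739538 -0.18086614  0.035     ]
(399, 234) [ 0.54323585 -0.33386751  0.035     ]
(391, 256) [ 0.48984093 -0.31391646  0.035     ]
(327, 235) [ 0.53859904 -0.15911433  0.035     ]
punch [ 0.52865948 -0.28402902  0.087     ]
```

View pics/crop1.png

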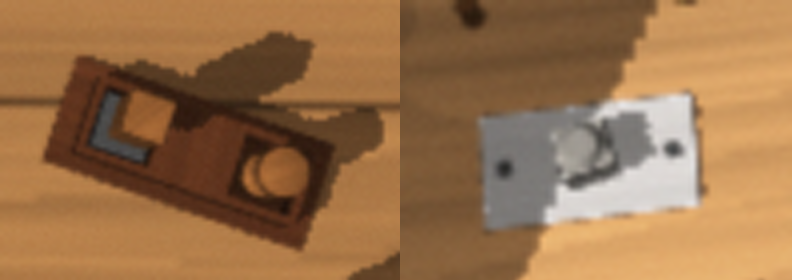

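```bash
python3 - <<'E'
from h import *
y=np.radians(-19.5)
print(move([.57,.10,.24],down(y)), move([.562,-.206,.225],down(y)))
E
```

```text
[-0.0, 0.0, 89.23, -50.0, -23.37, 0.53] [-0.0, 0.0, 89.23, -59.85, -52.35, 2.03]
```

Emit:
send_rows:
  rows:
    - [0, 0, 89.2, -50, -23.4, 0.5, 0]
    - [0, 0, 89.2, -50, -23.4, 0.5, 0]
    - [0, 0, 89.2, -50, -23.4, 0.5, 0]
    - [0, 0, 89.2, -50, -23.4, 0.5, 0]
    - [0, 0, 89.2, -50, -23.4, 0.5, 0]
    - [0, 0, 89.2, -50, -23.4, 0.5, 0]
    - [0, 0, 89.2, -50, -23.4, 0.5, 0]
    - [0, 0, 89.2, -50, -23.4, 0.5, 0]
    - [0, 0, 89.2, -50, -23.4, 0.5, 0]
    - [0, 0, 89.2, -50, -23.4, 0.5, 0]

```text
t: 1.9
position: [0.5345, 0.135, 0.2409]
tcp_rot: [2.519, 1.878, 0.001]
contact_force: [-0.0, 1.4, -0.3]
gripper_width: 0.0856
```

```bash
python3 - <<'E'
from h import *
print(move([.57,.10,.24],down(np.radians(-19.5))),ctrl.sense()['t'])
E
```

```text
[0.02, -0.01, 2.92, -2.34, 4.4, 0.09] 1.9
```

Emit:
send_rows:
  rows:
    - [0, 0, 0, 0, 0, 0, 0]
    - [0, 0, 0, 0, 0, 0, 0]
    - [0, 0, 0, 0, 0, 0, 0]

```text
t: 2.2
position: [0.5327, 0.1375, 0.2408]
tcp_rot: [-2.511, -1.888, 0.0]
contact_force: [0.1, 0.5, 0.4]
gripper_width: 0.0852
```

```bash
python3 - <<'E'
from h import *
st=ctrl.sense();print(st['position'],st['t'],st['contact_force'])
im=ctrl.grab_frame('wrist');bgr=cv2.cvtColor(im,cv2.COLOR_RGB2BGR);cv2.imwrite('pics/w1.png',bgr)
for t in ['bolt_head','bolt_seat','bolt','driver_grip']:
    print(t,[(np.round(d['position'],1).tolist(),round(d['confidence'],2)) for d in ctrl.landmark_of('wrist',t)][:3])
print(proj('wrist',[.594,.136,.086],st))
c=proj('wrist',[.594,.136,.086],st).astype(int)
cr=bgr[max(c[1]-50,0):c[1]+50,max(0,c[0]-50):c[0]+50];print(c,cr.shape)
cv2.imwrite('pics/w1c.png',np.hstack([cv2.resize(bgr,(400,300)),cv2.resize(cr,(400,300) if 0 else (300,300),interpolation=2)]))
E
```

```text
[0.53274586 0.13747056 0.24084013] 2.2 [0.11238903 0.51392269 0.37074199]
bolt_head [([355.2, 189.0], 0.98)]
bolt_seat [([351.7, 188.1], 0.87)]
bolt [([346.1, 184.6], 0.73)]
driver_grip []
[349.91019232 184.1030516 ]
[349 184] (100, 100, 3)
```

View pics/w1c.png

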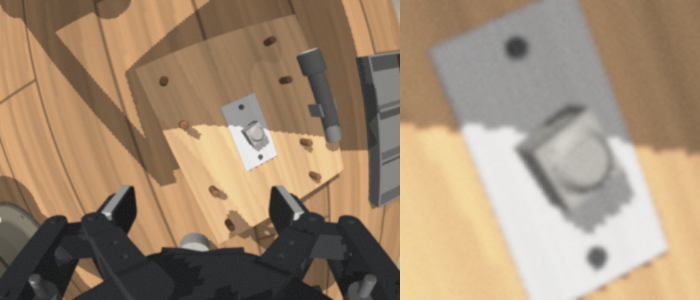

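```bash
python3 - <<'E'
from h import *
im=cv2.imread('pics/w1.png')
cr=im[160:220,325:385];cv2.imwrite('pics/w1d.png',cv2.resize(cr,(600,600),interpolation=cv2.INTER_CUBIC))
st=ctrl.sense()
L={'scene':[(366,188),(371,189)],'top':[(202,208),(200,209)],'wrist':[(355.2,189),(351.7,188.1)]}
for i in (0,1): print(tri(*[ray(c,L[c][i],st) for c in L]), tri(*[ray(c,L[c][i],st) for c in ('scene','wrist')]))
print(move([.562,-.206,.225],down(np.radians(-19.5))),)
E
```

```text
(array([0.59531047, 0.13215572, 0.09036854]), [0.00410002527948704, 0.004357161688500568, 0.0019952550511750287]) (array([0.59606511, 0.12948624, 0.08973807]), [0.0020865741518598575, 0.0020865741518598653])
(array([0.59466979, 0.13751766, 0.08778628]), [0.0026749063525492067, 0.004384248872264672, 0.005014030193791398]) (array([0.59651857, 0.13476169, 0.08770076]), [0.0030053543457845, 0.003005354345784492])
[0.02, -0.01, 3.37, -32.19, 12.34, 1.6]
```

View pics/w1d.png

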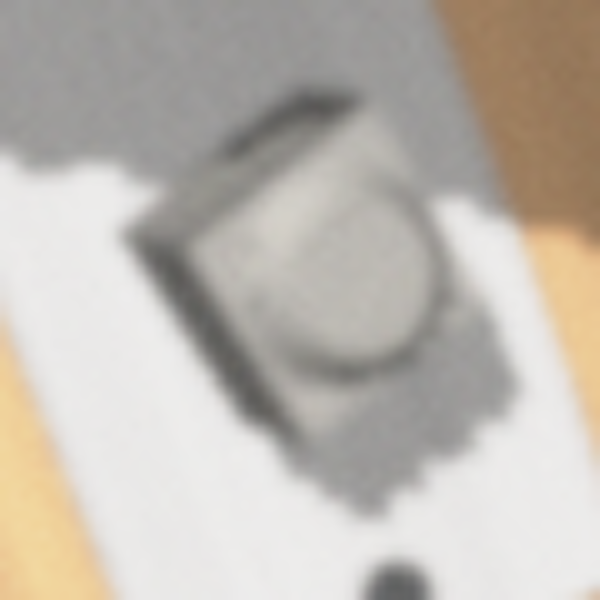

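```bash
python3 - <<'E'
from h import *
st=ctrl.sense()
def onplane(px,h,psi,seat):
    Rb=R.from_euler('z',psi)*R.from_euler('y',.22);n=Rb.as_matrix()[:,2]
    o,d=ray('wrist',px,st);p=o+d*(n@(seat+h*n-o))/(n@d);return Rb.inv().apply(p-seat)
seat=np.array([.594,.137,.0865])
psi=np.radians(6.9)
A=lambda a,b,h:(lambda v:(round(float(np.degrees(np.arctan2(v[1],v[0]))),1),round(float(np.hypot(v[0],v[1]))*1e3,1)))((onplane(b,h,psi,seat)-onplane(a,h,psi,seat)))
print('plate',A((369,160),(384,206),0),A((325,192),(336,219),0),A((309,149),(344,234),0),A((357.3,134),(387.3,217.3),0))
print('head',A((344.5,184.5),(355,204),.0165),A((344.5,184.5),(363.5,171),.0165),A((338,183.5),(352,203.5),0))
for px,h in [((360,187),.022),((344.5,184.5),.0165),((355,204),.0165),((363.5,171),.0165),((359,146.5) if 0 else (364.5,219),0)]: print(px,np.round(onplane(px,h,psi,seat)*1e3,1))
# top cam plate
def tp(px,h):
    Rb=R.from_euler('z',psi)*R.from_euler('y',.22);n=Rb.as_matrix()[:,2]
    o,d=ray('top',px);p=o+d*(n@(seat+h*n-o))/(n@d);return p
s=1/5.6
f=lambda x,y:(170+(x-400)*s,180+y*s)
for a,b in [((480,118),(690,93)),((487,229),(702,204))]:
    v=tp(f(*b),0)-tp(f(*a),0);print(np.degrees(np.arctan2(v[0],-v[1])),np.linalg.norm(v))
c=np.mean([tp(f(*q),0) for q in [(480,118),(690,93),(487,229),(702,204)]],0);print('plate centre',c)
v=tp((262.5,243),0)-tp((155,256),0);print(np.degrees(np.arctan2(v[0],-v[1])))
v=tp((252.5,151.5),0)-tp((149,162),0);print(np.degrees(np.arctan2(v[0],-v[1])))
E
```

```text
plate (-91.3, 46.3) (-89.4, 26.9) (-89.4, 83.6) (-89.8, 84.2)
head (-82.2, 19.6) (9.8, 20.8) (-75.8, 23.1)
(360, 187) [-0.3 -1.3 22. ]
(344.5, 184.5) [-10.5   5.   16.5]
(355, 204) [ -7.8 -14.5  16.5]
(363.5, 171) [10.   8.5 16.5]
(364.5, 219) [  1.7 -37.1   0. ]
7.592254503127377 0.08846850677407013
7.396945110582975 0.0892983964522007
plate centre [0.59398927 0.13278279 0.08661568]
7.61341679820306
6.596898077572585
```

Emit:
send_rows:
  rows:
    - [0, 0, 3.4, -32.2, 12.3, 1.6, 0]
    - [0, 0, 3.4, -32.2, 12.3, 1.6, 0]
    - [0, 0, 3.4, -32.2, 12.3, 1.6, 0]
    - [0, 0, 3.4, -32.2, 12.3, 1.6, 0]
    - [0, 0, 3.4, -32.2, 12.3, 1.6, 0]
    - [0, 0, 3.4, -32.2, 12.3, 1.6, 0]
    - [0, 0, 3.4, -32.2, 12.3, 1.6, 0]
    - [0, 0, 3.4, -32.2, 12.3, 1.6, 0]
    - [0, 0, 3.4, -32.2, 12.3, 1.6, 0]
    - [0, 0, 3.4, -32.2, 12.3, 1.6, 0]

```text
t: 3.45
position: [0.5616, -0.2055, 0.225]
tcp_rot: [-2.566, -1.812, -0.0]
contact_force: [-0.9, 0.3, -0.1]
gripper_width: 0.0852
```

```bash
python3 - <<'E'
from h import *
st=ctrl.sense();print(st['position'],st['tcp_rot'],st['t'])
im=ctrl.grab_frame('wrist');bgr=cv2.cvtColor(im,cv2.COLOR_RGB2BGR);cv2.imwrite('pics/w2.png',bgr)
for t in ['driver_grip','driver_mouth','punch']:
    for d in ctrl.landmark_of('wrist',t)[:3]: print(t,np.round(d['position'],1),round(d['confidence'],2))
print(proj('wrist',[.562,-.206,.1],st),proj('wrist',[.562,-.206,.134],st))
h=ray('wrist',proj('wrist',[.562,-.206,.1],st),st)
cv2.imwrite('pics/w2c.png',cv2.resize(bgr[150:350,183:383],(600,600),interpolation=cv2.INTER_CUBIC))
E
```

```text
[ 0.56158441 -0.20548584  0.22498271] [-2.56607102e+00 -1.81237489e+00 -3.14981166e-04] 3.45
driver_grip [283.7 210.8] 0.88
driver_grip [456.4 302.7] 0.86
driver_mouth [197.3 285.6] 0.8
driver_mouth [404.6 252.2] 0.77
driver_mouth [280.9 187.5] 0.74
punch [286.8 263.5] 0.86
punch [281.1 188.9] 0.43
[284.38777147 209.65768499] [284.44175324 221.80439972]
```

View pics/w2c.png

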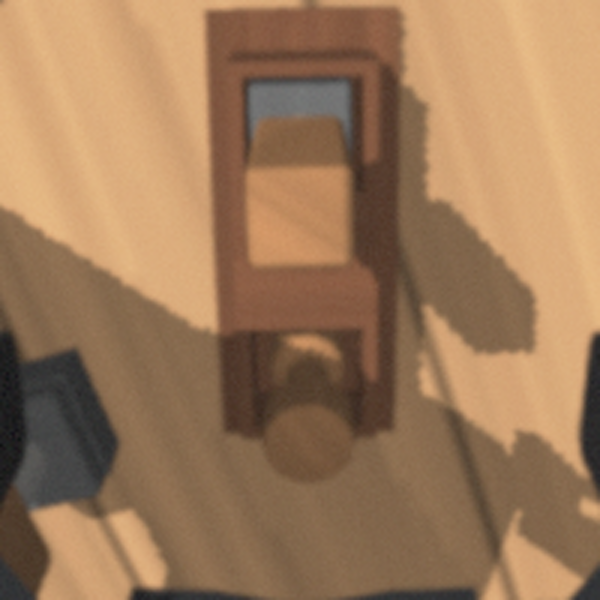

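Emit:
send_rows:
  rows:
    - [0, 0, -1, 0, -0.1, 3, 0]
    - [0, 0, -1, 0, -0.1, 6, 0]
    - [0, 0, -1, 0, -0.1, 9, 0]
    - [0, 0, -1, 0, -0.1, 11.5, 0]
    - [0, 0, -1, 0, -0.1, 12.9, 0]
    - [0, 0, -1, 0, -0.1, 12.9, 0]
    - [0, 0, -1, 0, -0.1, 12.9, 0.3]

```text
t: 4.35
position: [0.5611, -0.2065, 0.0969]
tcp_rot: [2.55, 1.833, 0.001]
contact_force: [0.3, -1.3, 0.3]
gripper_width: 0.0731
```

Emit:
send_rows:
  rows:
    - [0, 0, 0, 0, 0, 0, 0.6]
    - [0, 0, 0, 0, 0, 0, 1]
    - [0, 0, 0, 0, 0, 0, 1]
    - [0, 0, 0, 0, 0, 0, 1]
    - [0, 0, 0, 0, 0, 0, 1]
    - [0, 0, 0, 0, 0, 0, 1]
    - [0, 0, 0, 0, 0, 0, 1]

```text
t: 5.05
position: [0.5608, -0.2066, 0.0966]
tcp_rot: [2.55, 1.832, 0.001]
contact_force: [-1.6, 0.9, 6.4]
gripper_width: 0.0253
```

Emit:
send_rows:
  rows:
    - [0, 0, 0, 0, 0, -1, 1]
    - [0, 0, 0, 0, 0, -3, 1]
    - [0, 0, 0, 0, 0, -6, 1]
    - [0, 0, 0, 0, 0, -9, 1]
    - [0, 0, 0, 0, 0, -12, 1]
    - [0, 0, 0, 0, 0, -15, 1]
    - [0, 0, 0, 0, 0, -15, 1]

```text
t: 5.75
position: [0.5615, -0.2069, 0.2502]
tcp_rot: [2.546, 1.829, 0.004]
contact_force: [-0.0, -1.2, -1.6]
gripper_width: 0.0253
```

```bash
python3 - <<'E'
from h import *
st=ctrl.sense();print(st['position'],st['contact_force'],st['wrist_torque'],st['gripper_width'])
T=R.from_rotvec(st['tcp_rot'])
X={'driver_grip':st['position']-.005*T.as_matrix()[:,2],'driver_mouth':st['position']+.0916*T.as_matrix()[:,2]}
for c in ['scene','top','wrist']:
    ctrl.grab_frame(c)
    for t in X:
        e=proj(c,X[t],st)
        print(c,t,np.round(e,1),[(np.round(d['position'],1).tolist(),round(d['confidence'],2)) for d in ctrl.landmark_of(c,t) if np.hypot(*(d['position']-e))<25])
psi=np.radians(7.0);Rb=R.from_euler('z',psi)*R.from_euler('y',.22);ax=Rb.as_matrix()[:,2];seat=np.array([.594,.1355,.0865])
# tool: z=-ax, y at head yaw +9deg about ax
yb=Rb.apply([np.cos(np.radians(9)),np.sin(np.radians(9)),0]);Rt=R.from_matrix(np.c_[np.cross(yb,-ax),yb,-ax])
print('hover60',move(seat+ax*(.022+.060+.0916),Rt))
E
```

```text
[ 0.5615028  -0.20692997  0.25021726] [-0.03715579 -1.16580327 -1.6410867 ] [-0.00136533  0.01115105  0.01308936] 0.025253581483408366
scene driver_grip [182.7 132.8] [([185.7, 132.6], 0.74)]
scene driver_mouth [188.5 185.2] [([187.7, 182.2], 0.83)]
top driver_grip [361.6 218.8] [([360.8, 222.1], 0.61)]
top driver_mouth [354.4 222. ] [([353.7, 221.7], 0.48)]
wrist driver_grip [283.4 285.6] [([285.5, 286.8], 0.83)]
wrist driver_mouth [283.7 221.1] [([282.9, 225.2], 0.49)]
hover60 [12.6, -1.89, -34.47, 35.11, -4.31, -1.07]
```

Emit:
send_rows:
  rows:
    - [0, 0, 0, 0, 0, -1, 1]
    - [12.6, -1.9, -34.5, 35, -4.3, -1, 1]
    - [12.6, -1.9, -34.5, 35, -4.3, -1, 1]
    - [12.6, -1.9, -34.5, 35, -4.3, -1, 1]
    - [12.6, -1.9, -34.5, 35, -4.3, -1, 1]
    - [12.6, -1.9, -34.5, 35, -4.3, -1, 1]
    - [12.6, -1.9, -34.5, 35, -4.3, -1, 1]
    - [12.6, -1.9, -34.5, 35, -4.3, -1, 1]
    - [12.6, -1.9, -34.5, 35, -4.3, -1, 1]
    - [12.6, -1.9, -34.5, 35, -4.3, -1, 1]

```text
t: 7.2
position: [0.6315, 0.1401, 0.2559]
tcp_rot: [-1.788, -2.38, 0.229]
contact_force: [-0.5, -1.2, -1.8]
gripper_width: 0.0252
```

```bash
cat >>h.py <<'E'
psi=np.radians(7.0);Rb=R.from_euler('z',psi)*R.from_euler('y',.22);ax=Rb.as_matrix()[:,2]
def rt(deg):
    yb=Rb.apply([np.cos(np.radians(deg)),np.sin(np.radians(deg)),0]);return R.from_matrix(np.c_[np.cross(yb,-ax),yb,-ax])
E
python3 - <<'E'
from h import *
seat=np.array([.594,.1355,.0865])
st=ctrl.sense();print(st['t'],st['position'],st['contact_force'],move(seat+ax*(.022+.060+.0916),rt(9)))
T=R.from_rotvec(st['tcp_rot']).as_matrix()
X={'driver_grip':st['position']-.005*T[:,2],'driver_mouth':st['position']+.0916*T[:,2],'bolt_head':seat+.011*ax,'bolt_seat':seat}
obs={t:[] for t in X}
im={}
for c in ['scene','top','wrist']:
    im[c]=cv2.cvtColor(ctrl.grab_frame(c),cv2.COLOR_RGB2BGR);cv2.imwrite(f'pics/h_{c}.png',im[c])
    for t in X:
        e=proj(c,X[t],st)
        ds=[d for d in ctrl.landmark_of(c,t) if np.hypot(*(d['position']-e))<25]
        print(c,t,np.round(e,1),[(np.round(d['position'],1).tolist(),round(d['confidence'],2)) for d in ds])
        if ds: obs[t].append(ray(c,ds[0]['position'],st))
for t in X:
    if len(obs[t])>1:
        P,r=tri(*obs[t]);print(t,np.round(P,4),np.round(r,4),'nominal',np.round(X[t],4),'board-frame diff mm',np.round(Rb.inv().apply(P-X[t])*1e3,1))
cs=[]
for c,s in [('scene',5),('wrist',5)]:
    e=proj(c,(X['driver_mouth']+X['bolt_head'])/2,st).astype(int);cr=im[c][max(0,e[1]-50):e[1]+50,e[0]-40:e[0]+40];print(c,e,cr.shape);cs.append(cv2.resize(cr,(400,500),interpolation=cv2.INTER_CUBIC))
cv2.imwrite('pics/hc.png',np.hstack(cs))
E
```

```text
7.2 [0.63153514 0.14007725 0.25590618] [-0.51378427 -1.21237247 -1.82465343] [0.06, 0.11, 0.13, 0.0, 0.01, -0.0]
scene driver_grip [393. 111.] [([394.9, 109.8], 0.92)]
scene driver_mouth [379.2 155.5] [([377.9, 151.1], 0.79)]
scene bolt_head [370.3 184.3] [([366.8, 186.9], 0.71), ([371.3, 192.0], 0.45)]
scene bolt_seat [369.  188.5] [([369.1, 192.1], 0.53)]
top driver_grip [185.8 180.4] [([188.0, 179.6], 0.44)]
top driver_mouth [195.7 196.8] [([199.3, 198.4], 0.58)]
top bolt_head [201.8 207.2] [([199.9, 207.9], 0.4)]
top bolt_seat [202.7 208.7] [([201.8, 207.6], 0.51)]
wrist driver_grip [283.9 285.8] [([285.8, 287.3], 0.7)]
wrist driver_mouth [283.9 221.3] []
wrist bolt_head [283.8 198.8] [([288.8, 199.3], 0.81)]
wrist bolt_seat [283.8 196.3] [([287.3, 198.0], 0.54)]
driver_grip [0.6344 0.1393 0.2625] [0.0029 0.0036 0.0015] nominal [0.6326 0.1402 0.2608] board-frame diff mm [ 1.3 -1.2  2. ]
driver_mouth [0.6092 0.1312 0.1749] [0.0035 0.0035] nominal [0.6118 0.1375 0.1665] board-frame diff mm [-5.1 -5.9  7.5]
bolt_head [0.596  0.1357 0.0911] [0.0059 0.0056 0.004 ] nominal [0.5964 0.1358 0.0972] board-frame diff mm [ 1. -0. -6.]
bolt_seat [0.5969 0.1356 0.0811] [0.0015 0.003  0.0019] nominal [0.594  0.1355 0.0865] board-frame diff mm [ 4.  -0.2 -4.6]
scene [374 170] (100, 80, 3)
wrist [283 208] (100, 80, 3)
```

View pics/hc.png

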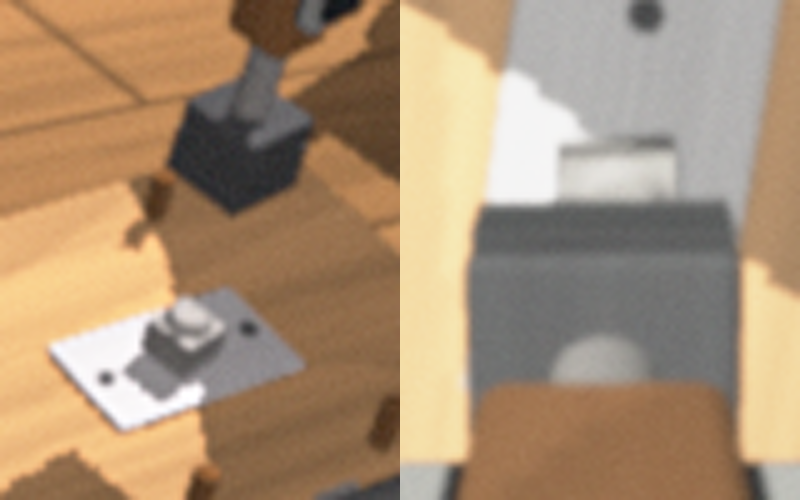

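Emit:
send_rows:
  rows:
    - [0, 0, -2, 0, 0.2, 1.5, 1]
    - [0, 0, -2, 0, 0.2, 3, 1]
    - [0, 0, -2, 0, 0.2, 4.2, 1]
    - [0, 0, -2, 0, 0.2, 4.8, 1]
    - [0, 0, -2, 0, 0.2, 4.8, 1]
    - [0, 0, -2, 0, 0.2, 4.8, 1]

```text
t: 8.55
position: [0.6233, 0.1382, 0.2091]
tcp_rot: [-1.748, -2.407, 0.223]
contact_force: [-0.9, 0.6, -1.6]
gripper_width: 0.0255
```

```bash
cat >ov.py <<'E'
from h import *
import sys
seat=np.array([.594,.1355,.0865])+Rb.apply([.002,0,0]); hd=float(sys.argv[1]);out=sys.argv[2]
st=ctrl.sense();print(st['t'],st['position'],st['contact_force'],move(seat+ax*(.022+.0916),rt(11)))
T=R.from_rotvec(st['tcp_rot']).as_matrix()
M=st['position']+.0916*T[:,2]
sq=np.array([[1,1],[1,-1],[-1,-1],[-1,1]])
blk=lambda z:[M+T@np.r_[s*.0171,z] for s in sq]
Rh=Rb*R.from_euler('z',hd,degrees=True)
head=lambda z:[seat+Rh.apply(np.r_[s*.011,z]) for s in sq]
cs=[]
for c in ['scene','top']:
    im=cv2.cvtColor(ctrl.grab_frame(c),cv2.COLOR_RGB2BGR);cv2.imwrite(f'pics/{out}_{c}.png',im)
    e=proj(c,seat+.02*ax,st).astype(int);o=e-[30,36 if c=='scene' else 40];k=8
    cr=cv2.resize(im[o[1]:o[1]+60,o[0]:o[0]+50],None,fx=k,fy=k,interpolation=cv2.INTER_CUBIC)
    for pts,col in [(blk(0),(0,255,0)),(blk(-.0285),(255,255,0)),(head(0),(0,0,255)),(head(.017),(255,0,255))]:
        P=np.array([(proj(c,p,st)-o+.5)*k for p in pts]).astype(np.int32);cv2.polylines(cr,[P],True,col,1)
    cs.append(cr)
cv2.imwrite(f'pics/{out}.png',np.hstack(cs))
E
python3 ov.py 11 ov1
```

```text
8.55 [0.62328544 0.13824643 0.20914192] [-0.91455196  0.64646616 -1.55714189] [0.1, 0.09, 0.02, 0.08, 0.02, 1.25]
```

View pics/ov1.png

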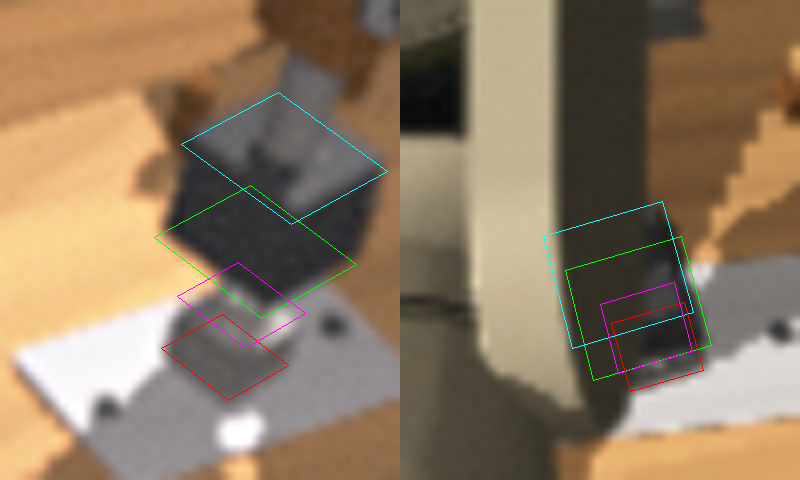

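Emit:
send_rows:
  rows:
    - [0, 0, 0, 0, 0, 0.4, 1]
    - [0, 0, 0, 0, 0, 0.8, 1]
    - [0, 0, 0, 0, 0, 1.1, 1]
    - [0, 0, 0, 0, 0, 1.2, 1]
    - [0, 0, 0, 0, 0, 1.2, 1]

```text
t: 9.15
position: [0.6204, 0.1379, 0.1966]
tcp_rot: [-1.747, -2.406, 0.224]
contact_force: [-0.3, -0.7, -2.8]
gripper_width: 0.0254
```

Emit:
send_rows:
  rows:
    - [0, 0, 0, 0, 0, 0.1, 1]
    - [0, 0, 0, 0, 0, 0.2, 1]
    - [0, 0, 0, 0, 0, 0.3, 1]
    - [0, 0, 0, 0, 0, 0.3, 1]

```text
t: 9.55
position: [0.6197, 0.1378, 0.1937]
tcp_rot: [-1.747, -2.406, 0.224]
contact_force: [0.2, 0.3, -2.1]
gripper_width: 0.0251
```

Emit:
send_rows:
  rows:
    - [0, 0, 0, 0, 0, 0.1, 1]
    - [0, 0, 0, 0, 0, 0.2, 1]
    - [0, 0, 0, 0, 0, 0.2, 1]

```text
t: 9.85
position: [0.6193, 0.1377, 0.1917]
tcp_rot: [-1.747, -2.406, 0.224]
contact_force: [0.0, -0.8, -1.6]
gripper_width: 0.0251
```

Emit:
send_rows:
  rows:
    - [0, 0, 0, 0, 0, 0.1, 1]
    - [0, 0, 0, 0, 0, 0.2, 1]
    - [0, 0, 0, 0, 0, 0.2, 1]

```text
t: 10.15
position: [0.6189, 0.1377, 0.1898]
tcp_rot: [-1.747, -2.406, 0.224]
contact_force: [0.1, -0.1, -2.1]
gripper_width: 0.0251
```

Emit:
send_rows:
  rows:
    - [0, 0, 0, 0, 0, 0.1, 1]
    - [0, 0, 0, 0, 0, 0.2, 1]
    - [0, 0, 0, 0, 0, 0.2, 1]

```text
t: 10.45
position: [0.6184, 0.1377, 0.1878]
tcp_rot: [-1.747, -2.406, 0.224]
contact_force: [-0.1, 0.1, -2.4]
gripper_width: 0.0254
```

Emit:
send_rows:
  rows:
    - [0, 0, 0, 0, 0, 0.1, 1]
    - [0, 0, 0, 0, 0, 0.2, 1]
    - [0, 0, 0, 0, 0, 0.2, 1]

```text
t: 10.75
position: [0.618, 0.1376, 0.1858]
tcp_rot: [-1.747, -2.406, 0.224]
contact_force: [-0.3, 0.3, -2.9]
gripper_width: 0.0254
```

Emit:
send_rows:
  rows:
    - [0, 0, 0, 0, 0, 0.1, 1]
    - [0, 0, 0, 0, 0, 0.2, 1]
    - [0, 0, 0, 0, 0, 0.2, 1]

```text
t: 11.05
position: [0.6176, 0.1375, 0.1839]
tcp_rot: [-1.747, -2.406, 0.224]
contact_force: [-0.3, 0.0, -1.7]
gripper_width: 0.0255
```

Emit:
send_rows:
  rows:
    - [0, 0, 0, 0, 0, 0.1, 1]
    - [0, 0, 0, 0, 0, 0.2, 1]
    - [0, 0, 0, 0, 0, 0.2, 1]

```text
t: 11.35
position: [0.6171, 0.1375, 0.182]
tcp_rot: [-1.747, -2.406, 0.224]
contact_force: [-0.3, 0.5, -1.7]
gripper_width: 0.0258
```

```bash
python3 ov.py 11 ov2; python3 - <<'E'
from h import *
s=ctrl.sense();print(s['contact_force'],s['wrist_torque'])
E
```

```text
11.35 [0.61712855 0.13746599 0.18196057] [-0.27852209  0.50487324 -1.65094966] [0.03, 0.07, 0.02, 0.08, 0.04, -1.54]
[ 0.5689272   1.01119964 -2.04392063] [-0.00198367 -0.20371765  0.05123192]
```

View pics/ov2.png

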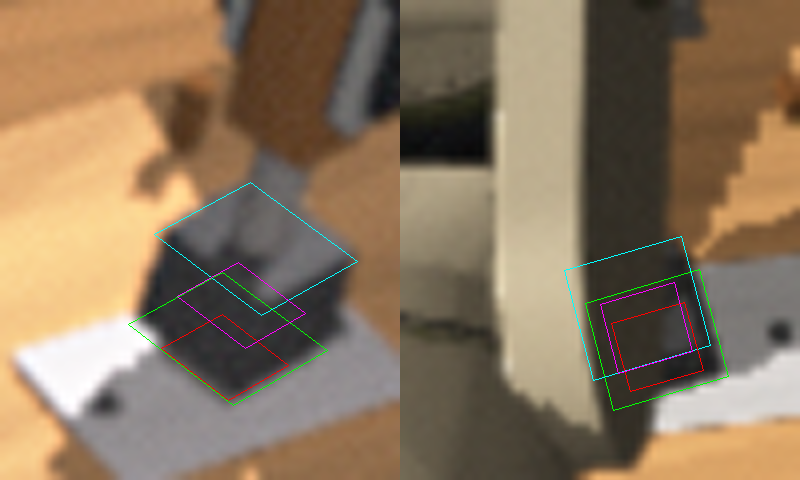

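Emit:
send_rows:
  rows:
    - [0, 0, 0, 0, 0, 0.1, 1]
    - [0, 0, 0, 0, 0, 0.1, 1]

```text
t: 11.65
position: [0.617, 0.1375, 0.181]
tcp_rot: [-1.747, -2.406, 0.224]
contact_force: [0.6, 0.4, -1.9]
gripper_width: 0.025
```

Emit:
send_rows:
  rows:
    - [0, 0, 0, 0, 0, 0.1, 1]
    - [0, 0, 0, 0, 0, 0.1, 1]

```text
t: 11.85
position: [0.6167, 0.1374, 0.18]
tcp_rot: [-1.747, -2.406, 0.224]
contact_force: [-0.9, 0.6, -2.1]
gripper_width: 0.0257
```

Emit:
send_rows:
  rows:
    - [0, 0, 0, 0, 0, 0.1, 1]
    - [0, 0, 0, 0, 0, 0.1, 1]

```text
t: 12.05
position: [0.6165, 0.1374, 0.1791]
tcp_rot: [-1.747, -2.406, 0.224]
contact_force: [0.5, -0.9, -1.5]
gripper_width: 0.0256
```

Emit:
send_rows:
  rows:
    - [0, 0, 0, 0, 0, 0.1, 1]
    - [0, 0, 0, 0, 0, 0.1, 1]

```text
t: 12.25
position: [0.6163, 0.1374, 0.1781]
tcp_rot: [-1.747, -2.406, 0.224]
contact_force: [-0.7, 0.5, -2.3]
gripper_width: 0.0253
```

Emit:
send_rows:
  rows:
    - [0, 0, 0, 0, 0, 0.1, 1]
    - [0, 0, 0, 0, 0, 0.1, 1]

```text
t: 12.45
position: [0.6161, 0.1373, 0.1771]
tcp_rot: [-1.747, -2.406, 0.224]
contact_force: [0.5, 0.4, -1.4]
gripper_width: 0.0252
```

```bash
python3 - <<'E'
from h import *
s=ctrl.sense();seat=np.array([.594,.1355,.0865])+Rb.apply([.002,0,0]);print(s['contact_force'],s['wrist_torque'],move(seat+ax*(.022+.0916),rt(11)))
E
```

```text
[ 0.48657651  0.36839139 -1.3892269 ] [ 0.00966041 -0.2287069  -0.02632754] [0.03, 0.07, 0.02, 0.08, 0.03, -2.04]
```

Emit:
send_rows:
  rows:
    - [0, 0, 0, 0, 0, 0.1, 1]
    - [0, 0, 0, 0, 0, 0.1, 1]

```text
t: 12.65
position: [0.6158, 0.1373, 0.1761]
tcp_rot: [-1.747, -2.406, 0.224]
contact_force: [0.5, 0.0, -1.5]
gripper_width: 0.0256
```

Emit:
send_rows:
  rows:
    - [0, 0, 0, 0, 0, 0.1, 1]
    - [0, 0, 0, 0, 0, 0.1, 1]

```text
t: 12.85
position: [0.6156, 0.1373, 0.1752]
tcp_rot: [-1.747, -2.406, 0.224]
contact_force: [-0.0, -0.2, -1.6]
gripper_width: 0.0255
```

Emit:
send_rows:
  rows:
    - [0, 0, 0, 0, 0, 0.1, 1]
    - [0, 0, 0, 0, 0, 0.1, 1]

```text
t: 13.05
position: [0.6154, 0.1373, 0.1742]
tcp_rot: [-1.747, -2.406, 0.224]
contact_force: [0.7, -0.3, -2.4]
gripper_width: 0.0251
```

Emit:
send_rows:
  rows:
    - [0, 0, 0, 0, 0, 0.1, 1]
    - [0, 0, 0, 0, 0, 0.1, 1]

```text
t: 13.25
position: [0.6154, 0.1372, 0.1737]
tcp_rot: [-1.748, -2.407, 0.224]
contact_force: [-0.0, -0.8, -0.0]
gripper_width: 0.0253
```

Emit:
send_rows:
  rows:
    - [0, 0, 0, 0, 0, 0.1, 1]
    - [0, 0, 0, 0, 0, 0.1, 1]

```text
t: 13.45
position: [0.6155, 0.1372, 0.1735]
tcp_rot: [-1.749, -2.408, 0.222]
contact_force: [1.0, 0.3, 4.6]
gripper_width: 0.0255
```

Emit:
send_rows:
  rows:
    - [0, 0, 0, 0, 0, 0.1, 1]
    - [0, 0, 0, 0, 0, 0.1, 1]

```text
t: 13.65
position: [0.6155, 0.1372, 0.1734]
tcp_rot: [-1.749, -2.409, 0.221]
contact_force: [0.6, 0.4, 9.1]
gripper_width: 0.0253
```

```bash
python3 - <<'E'
from h import *
s=ctrl.sense();seat=np.array([.594,.1355,.0865])+Rb.apply([.002,0,0]);print(s['contact_force'],s['wrist_torque'],move(seat+ax*(.022+.0916),rt(11)))
E
```

```text
[0.61538887 0.40954741 9.14506852] [-0.0178277   0.16636839 -0.04356832] [0.24, 0.12, 0.02, 0.08, 0.02, -2.41]
```

```bash
cat >q.py <<'E'
from h import *
s=ctrl.sense();T=Rb.inv()*R.from_rotvec(s['tcp_rot']);y=T.as_matrix()[:,1];z=T.as_matrix()[:,2]
seat=np.array([.594,.1355,.0865])+Rb.apply([.002,0,0])
M=s['position']+.0916*R.from_rotvec(s['tcp_rot']).as_matrix()[:,2]
print('t',round(s['t'],2),'yaw',round(float(np.degrees(np.arctan2(y[1],y[0]))),2),'tilt',np.round(np.degrees(z[:2]),2),'mouth mm',np.round(Rb.inv().apply(M-seat)*1e3,2),'F',np.round(Rb.inv().apply(s['contact_force']),1),'M',np.round(Rb.inv().apply(s['wrist_torque']),3),'w',round(s['gripper_width'],4),'q6',round(s['qpos'][5],2))
E
python3 q.py
```

```text
t 13.65 yaw 11.02 tilt [ 0.26 -0.08] mouth mm [ 0.51 -1.02 -2.12] F [-1.4  0.3  9.1] M [ 0.012  0.167 -0.042] w 0.0253 q6 -0.27
```

Emit:
send_rows:
  rows:
    - [0, 0, 0, 0, 0, -0.18, 1]
    - [0, 0, 1, 0, 0, -0.18, 1]
    - [0, 0, 2.5, 0, 0, -0.18, 1]
    - [0, 0, 4, 0, 0, -0.18, 1]
    - [0, 0, 6, 0, 0, -0.18, 1]
    - [0, 0, 6, 0, 0, -0.18, 1]

```text
t: 14.25
position: [0.6156, 0.137, 0.1735]
tcp_rot: [-1.878, -2.317, 0.236]
contact_force: [2.6, -1.2, 4.4]
gripper_width: 0.0253
```

```bash
python3 q.py
```

```text
t 14.25 yaw 4.93 tilt [ 0.14 -0.09] mouth mm [ 0.39 -1.32 -1.99] F [ 1.4 -1.5  4.8] M [-0.299 -0.49   0.069] w 0.0253 q6 -0.17
```

Emit:
send_rows:
  rows:
    - [0, 0, 2, 0, 0, 0, 1]
    - [0, 0, 4, 0, 0, 0, 1]
    - [0, 0, 6, 0, 0, 0, 1]
    - [0, 0, 8, 0, 0, 0, 1]
    - [0, 0, 8, 0, 0, 0, 1]

```text
t: 14.75
position: [0.6156, 0.137, 0.1733]
tcp_rot: [-2.04, -2.189, 0.252]
contact_force: [3.5, -1.6, 3.8]
gripper_width: 0.0248
```

```bash
python3 q.py
```

```text
t 14.75 yaw -2.99 tilt [ 0.12 -0.09] mouth mm [ 0.32 -1.29 -2.14] F [ 2.4 -2.   4.4] M [-0.492 -0.673  0.224] w 0.0248 q6 -0.03
```

Emit:
send_rows:
  rows:
    - [0, 0, 1, -0.04, 0.04, 0, 1]
    - [0, 0, 2, -0.08, 0.08, 0, 1]
    - [0, 0, 4, -0.08, 0.08, 0, 1]
    - [0, 0, 6, -0.08, 0.08, 0, 1]
    - [0, 0, 8, -0.08, 0.08, 0, 1]
    - [0, 0, 8, -0.08, 0.08, 0, 1]

```text
t: 15.35
position: [0.6159, 0.1366, 0.1731]
tcp_rot: [-2.195, -2.047, 0.268]
contact_force: [1.9, 0.9, 5.3]
gripper_width: 0.0251
```

```bash
python3 q.py
```

```text
t 15.35 yaw -11.0 tilt [ 0.03 -0.04] mouth mm [ 0.53 -1.62 -2.35] F [0.8 0.7 5.6] M [-0.106 -0.18   0.167] w 0.0251 q6 0.11
```

Emit:
send_rows:
  rows:
    - [0, 0, 2, 0, 0.02, 0, 1]
    - [0, 0, 4, 0, 0.02, 0, 1]
    - [0, 0, 6, 0, 0.02, 0, 1]
    - [0, 0, 8, 0, 0.02, 0, 1]
    - [0, 0, 8, 0, 0.02, 0, 1]

```text
t: 15.85
position: [0.616, 0.1366, 0.1728]
tcp_rot: [-2.34, -1.897, 0.283]
contact_force: [0.7, 0.5, 4.3]
gripper_width: 0.0254
```

```bash
python3 q.py
```

```text
t 15.85 yaw -18.95 tilt [-0.   -0.04] mouth mm [ 0.57 -1.64 -2.57] F [-0.2  0.4  4.3] M [-0.009 -0.033  0.15 ] w 0.0254 q6 0.25
```

Emit:
send_rows:
  rows:
    - [0, 0, 1.5, 0, 0, 0.01, 1]
    - [0, 0, 3, 0, 0, 0.01, 1]
    - [0, 0, 4.5, 0, 0, 0.01, 1]
    - [0, 0, 6, 0, 0, 0.01, 1]
    - [0, 0, 6, 0, 0, 0.01, 1]

```text
t: 16.35
position: [0.616, 0.1366, 0.1727]
tcp_rot: [-2.445, -1.776, 0.292]
contact_force: [-0.5, 0.8, 3.8]
gripper_width: 0.0252
```

```bash
python3 q.py
```

```text
t 16.35 yaw -25.03 tilt [ 0.01 -0.05] mouth mm [ 0.68 -1.71 -2.69] F [-1.3  0.9  3.6] M [0.119 0.272 0.176] w 0.0252 q6 0.36
```

Emit:
send_rows:
  rows:
    - [0, 0, 1, 0, -0.03, 0.01, 1]
    - [0, 0, 2, 0, -0.03, 0.01, 1]
    - [0, 0, 3, 0, -0.03, 0.01, 1]
    - [0, 0, 3, 0, -0.03, 0.01, 1]

```text
t: 16.75
position: [0.6159, 0.1366, 0.1727]
tcp_rot: [-2.495, -1.714, 0.296]
contact_force: [-0.4, -0.1, 2.3]
gripper_width: 0.0256
```

```bash
python3 q.py
```

```text
t 16.75 yaw -28.02 tilt [ 0.04 -0.06] mouth mm [ 0.61 -1.72 -2.72] F [-0.9 -0.   2.2] M [-0.009  0.132  0.189] w 0.0256 q6 0.41
```

Emit:
send_rows:
  rows:
    - [0, 0, 1, 0, 0, 0, 1]
    - [0, 0, 2, 0, 0, 0, 1]
    - [0, 0, 2, 0, 0, 0, 1]

```text
t: 17.05
position: [0.6159, 0.1366, 0.1727]
tcp_rot: [-2.527, -1.672, 0.299]
contact_force: [-0.4, -0.0, 1.8]
gripper_width: 0.0252
```

```bash
python3 q.py
```

```text
t 17.05 yaw -30.03 tilt [ 0.04 -0.06] mouth mm [ 0.59 -1.72 -2.73] F [-0.8  0.   1.6] M [0.05  0.092 0.171] w 0.0252 q6 0.44
```

Emit:
send_rows:
  rows:
    - [0, 0, 1, 0, 0, 0.02, 1]
    - [0, 0, 2, 0, 0, 0.02, 1]
    - [0, 0, 2, 0, 0, 0.02, 1]

```text
t: 17.35
position: [0.6159, 0.1366, 0.1726]
tcp_rot: [-2.559, -1.629, 0.302]
contact_force: [0.4, -1.1, 2.1]
gripper_width: 0.0253
```

```bash
python3 q.py
```

```text
t 17.35 yaw -32.03 tilt [ 0.05 -0.06] mouth mm [ 0.59 -1.7  -2.81] F [-0.2 -1.2  2.1] M [0.042 0.188 0.181] w 0.0253 q6 0.48
```

Emit:
send_rows:
  rows:
    - [0, 0, 1, 0, 0, 0, 1]
    - [0, 0, 2, 0, 0, 0, 1]
    - [0, 0, 2, 0, 0, 0, 1]

```text
t: 17.65
position: [0.6158, 0.1366, 0.1726]
tcp_rot: [-2.589, -1.587, 0.305]
contact_force: [-0.2, 0.9, 1.9]
gripper_width: 0.0252
```

```bash
python3 q.py
```

```text
t 17.65 yaw -34.01 tilt [ 0.05 -0.06] mouth mm [ 0.58 -1.67 -2.81] F [-0.5  0.9  1.8] M [0.011 0.177 0.382] w 0.0252 q6 0.51
```

Emit:
send_rows:
  rows:
    - [0, 0, 1, 0, 0, 0, 1]
    - [0, 0, 1, 0, 0, 0, 1]

```text
t: 17.85
position: [0.6159, 0.1366, 0.1726]
tcp_rot: [-2.604, -1.565, 0.306]
contact_force: [-0.7, -0.6, 1.6]
gripper_width: 0.0257
```

```bash
python3 q.py
```

```text
t 17.85 yaw -35.01 tilt [ 0.05 -0.06] mouth mm [ 0.6  -1.71 -2.82] F [-1.1 -0.5  1.4] M [0.046 0.147 0.498] w 0.0257 q6 0.53
```

Emit:
send_rows:
  rows:
    - [0, 0, 0.8, 0, 0, 0, 1]
    - [0, 0, 1.5, 0, 0, 0, 1]
    - [0, 0, 1.5, 0, 0, 0, 1]

```text
t: 18.15
position: [0.6159, 0.1366, 0.1726]
tcp_rot: [-2.627, -1.532, 0.308]
contact_force: [-0.3, -1.0, 2.0]
gripper_width: 0.025
```

```bash
python3 q.py
```

```text
t 18.15 yaw -36.5 tilt [ 0.05 -0.06] mouth mm [ 0.6  -1.71 -2.83] F [-0.9 -0.9  1.9] M [0.01  0.212 0.708] w 0.025 q6 0.56
```

Emit:
send_rows:
  rows:
    - [0, 0, -2, 0, 0, 0, 1]
    - [0, 0, -4, 0, 0, 0, 1]
    - [0, 0, -4, 0, 0, 0, 1]

```text
t: 18.45
position: [0.6159, 0.1365, 0.1726]
tcp_rot: [-2.566, -1.619, 0.302]
contact_force: [-0.7, 0.6, 1.6]
gripper_width: 0.0252
```

```bash
python3 q.py
```

```text
t 18.45 yaw -32.5 tilt [ 0.05 -0.05] mouth mm [ 0.63 -1.73 -2.82] F [-1.   0.7  1.4] M [0.076 0.122 0.087] w 0.0252 q6 0.49
```

Torque is relieved to about 0.09 N m, so I'll release.

Emit:
send_rows:
  rows:
    - [0, 0, 0, 0, 0, 0, 0.8]
    - [0, 0, 0, 0, 0, 0, 0.6]
    - [0, 0, 0, 0, 0, 0, 0.3]
    - [0, 0, 0, 0, 0, 0, 0]
    - [0, 0, 0, 0, 0, 0, 0]
    - [0, 0, 0, 0, 0, 0, 0]
    - [0, 0, 0, 0, 0, 0, 0]
    - [0, 0, 0, 0, 0, 0, 0]

```text
t: 19.25
position: [0.6159, 0.1366, 0.1726]
tcp_rot: [-2.566, -1.62, 0.302]
contact_force: [-0.0, 0.2, 0.2]
gripper_width: 0.0855
```

Emit:
send_rows:
  rows:
    - [0, 0, 0, 0, 0, -1, 0]
    - [0, 0, 0, 0, 0, -3, 0]
    - [0, 0, 0, 0, 0, -5, 0]
    - [0, 0, 0, 0, 0, -8, 0]
    - [0, 0, 0, 0, 0, -11, 0]
    - [0, 0, 0, 0, 0, -13, 0]
    - [0, 0, 0, 0, 0, -13, 0]

```text
t: 19.95
position: [0.6447, 0.1402, 0.3028]
tcp_rot: [-2.569, -1.622, 0.295]
contact_force: [-0.8, 0.4, -0.0]
gripper_width: 0.0853
```

```bash
python3 q.py; python3 - <<'E'
from h import *
ims=[]
for c,(x,y) in [('scene',(300,80)),('wrist',(183,110))]:
    im=cv2.cvtColor(ctrl.grab_frame(c),cv2.COLOR_RGB2BGR);cv2.imwrite(f'pics/f_{c}.png',im)
    ims.append(cv2.resize(im[y:y+160,x:x+160] if c=='scene' else im[y:y+200,x:x+200],(400,400),interpolation=2))
cv2.imwrite('pics/fin.png',np.hstack(ims))
E
```

```text
t 19.95 yaw -32.49 tilt [ 0.4  -0.09] mouth mm [  1.13  -1.66 130.55] F [-0.7  0.5 -0.2] M [-0.034 -0.111  0.011] w 0.0853 q6 0.48
```

View pics/fin.png

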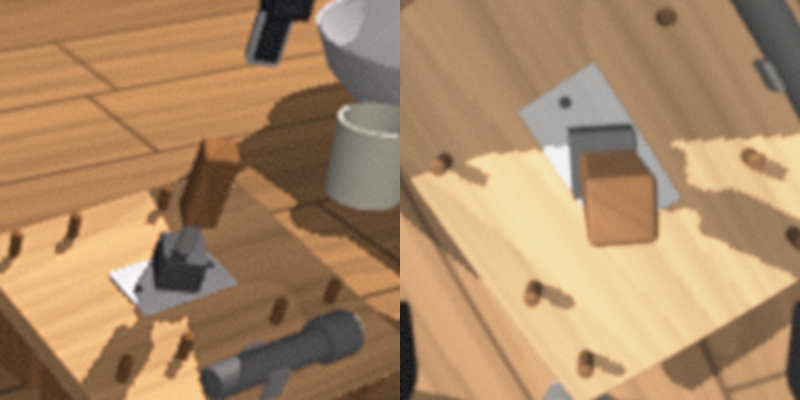

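```bash
python3 -c "
from bench import ctrl
print(ctrl.finish_job())"
```

```text
the job is handed in; nothing more can be done
None
```

The driver is on the bolt head, the bolt has been turned clockwise to its stop, and the job is handed in (about 20 s on the robot's clock).

- **Fitting:** I set the driver square over the head at the angle seen in the wrist picture. It went fully over the head without hunting for the angle. No contact was felt until the socket bottomed, and I pressed it there with about 11 N.
- **Turning:** The running torque was about 0.15 to 0.22 N m. Between 32° and 36° clockwise of the board axes it rose steadily to 0.71 N m with no more sinking, which I took as the stop. I then eased the torque off and opened the gripper.
- **Last checks:** The gripper touches nothing. The final pictures show the driver seated and standing on the bolt, with the pegs and torch in place. I did not photograph the other bystanders again.
- **Disagreements:**
  - The plate was about 5 mm lower than my first estimate, so contact came later than expected.
  - Partway through turning there was a side force of about 3 N, which would lean the bolt roughly 2°. I relieved it with a shift of about 1 mm.
  - The torque rose about 3° later than I had worked out, which is within my angle error.
  - The released driver leans slightly down the slope, within the socket's clearance.

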